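Square a guitar blank to the guide strip, pivoting on the pin

ROBOT

A 6-joint arm with a two-finger parallel gripper is mounted at the origin on the work surface. World frame = base frame: x ahead of the robot, y to its left, z up, the work surface at z = 0. Lengths are in m, angles in rad, forces in N, time in s.
With the tool pointing down it reaches from about 0.35 to 0.775 m from the base axis. Payload 7.3 kg.
Tool frame: the origin (TCP) lies on the centre line of the jaws, within the pads' length; the fingertips stand 11 mm ahead of it and the grasp point (between the pads) lies 8 mm behind it; z points along the fingers, y is the direction in which the jaws open and shut (so a half turn about z gives the same grasp; the last joint's range is limited). The gripper opens to 92 mm and grips with 3 to 60 N. Pads are 19 mm wide; open, the fingers measure 130 mm over their backs; the gripper's body (75 mm by 190 mm) begins 47 mm behind the grasp point.
Start: joints at [1.059, 0.342, 1.524, -0, 1.275, -0.146], TCP at [0.188, 0.49, 0.238] pointing down, gripper open.
Joint ranges: [-2.53, 2.53], [-0.77, 2.02], [0.04, 2.7], [-1, 4.14], [0.28, 2.66], [-3.11, 3.11]. Speed limits (rad/s): [2.57, 2.57, 3.14, 3.14, 3.14, 3.14].

INTERFACE

Orientations are given as [roll, pitch, yaw] about the fixed x, y, z axes, in that order (R = Rz(yaw) Ry(pitch) Rx(roll)).
In Python, from cell import robot gives the robot as it stands.
- The arm moves only by the tool jog_arm, never from a script. Its argument "deltas" is one flat list of numbers, 6 for each row, row after row: the shift along the world's x, y, z in units of 0.1 m (1.0 is 0.1 m), then the turn, a rotation vector about the world's x, y, z in units of 90 degrees (1.0 is 90 degrees). A call has 1 to 5 rows; each row is the pose to reach, as a shift and turn from the pose commanded when the call began; what a row does not reach only later rows make up. A row lasts 1/12 s, in which the tool goes at most 41.7 mm and 7.16 degrees, less where a joint would pass 70% of its speed; a pose out of reach is approached as far as the arm can. A call with a number of a shift or a turn outside -1 to 1 is refused whole. A call with a gripper value outside its range is refused whole. "claw" is the opening, from 0 (shut) to 1 (fully open), set as the call begins (left out, the last holds). The fingers move at their own pace and stop on an object; "newtons" is the grip in N (left out, the last holds). Time passes only in rows, so rows that repeat a pose let the fingers close. It gives the time, the measured TCP pose, the force and the opening at its end, in the units of the state.
- robot.observe(): the state, without advancing time (a new reading comes with each control period).
- robot.read_camera(name): name is "scene" or "top"; returns the picture (420x560x3 uint8, red, green, blue); there is no depth.
- robot.camera_params(name): a dict with "fx", "fy", "cx", "cy" (pixels), "k1" (the pictures are not rectified: a ray, as slopes to the right and down, at radius r is drawn at 1 + k1 r^2 times it, then the intrinsics apply), "R" (3x3) and "t" (3): a world point X has camera coordinates R X + t. Camera axes: x right, y down, z forward; pixel columns grow to the right and rows downward; lengths in m; the calibration is good to about 2 mm. A picture is of the moment at which its call begins. camera_params takes no time and is no camera call.
- robot.hand_in(): hands the job in, once; it reports no verdict.
The state is a dict: "time": time; "qpos": joint angles; "qvel": joint speeds; "joint_efforts": joint torques, N m; "tool_pos": TCP position; "tool_rot": TCP orientation; "contact_force": force on the tool from outside, world axes, zero at the start; "torque": the same for the moment, N m; "opening": finger opening in m.
Only numpy, scipy, OpenCV 4.12 (cv2) and the standard library are available. Lean on these libraries where they do the work, as an engineer would, in place of code of your own. Each camera call takes 0.05 s, during which the arm holds its last target. There are 200 camera calls.

TASK

The drilled wooden blank lies askew on the plywood jig board, its notched corner against the steel pin. Push the opposite corner so that the blank swings flat on the board about the pin until its sides run parallel to the dark guide strip, with the notch still on the pin. Never lift it off the board or let the notch leave the pin, and leave the sander and the plain offcut where they are.

Things in the scene. Friction and masses are not known exactly. Their poses are not given: they have to be found in the camera images.
- blank: Brown wooden blank, 140 (x) by 120 (y) by 20 mm, 0.22 kg, two dark holes, one corner cut out by a 20 mm square notch. Origin: centre of the notch, underside; it spans x -10 to 130, y -10 to 110 mm; push corner at 130, 110. The pin stands in the notch, 1 mm clear. To turn it anticlockwise about the pin (it needs 0.45 to 0.75 rad) press its x = 130 side near the push corner towards its -x.
- jig: Fixed plywood board, 12 mm thick, x -50 to 200, y -110 to 200 mm; the blank lies on it. Origin: on the axis of the upright steel pin (18 mm diameter, 32 mm above the board), at bench height. Dark guide strip along x, 16 mm high above the board, y 171 to 193, x -45 to 105 mm. When square, the blank's x points along the jig's x and its far side is about 60 mm from the strip.
- sander: Bystander: round sander with a red head, 124 mm in diameter, 102 mm high, 0.85 kg, its air connector reaching 150 mm along its x at 52 mm height; stands on the bench on the jig's -x side. Origin at the centre of its underside.
- offcut: Bystander: plain wooden offcut without holes, 110 (x) by 50 by 20 mm, flat on the bench on the jig's +x side. Origin at the centre of its underside.

How it is judged:
At the end, for the whole second after the job is handed in: The blank lies flat and at rest on the board, its sides within 10 degrees of parallel to the guide strip, the centre of its notch within 15 mm of the pin's axis (angle between the x axis of blank and the x axis of jig, either way round below 0.175 rad and horizontal distance between blank and jig below 0.015 m and z of blank in the frame of jig below 0.016 m and angle between blank's own z axis and vertical below 0.05 rad and linear speed of blank below 0.01 m/s and angular speed of blank below 0.1 rad/s); the robot touches nothing.
It fails at once if the notch's centre strays more than 25 mm from the pin's axis (horizontal distance between blank and jig above 0.025 m).
It fails at once if the blank is lifted more than 10 mm off the board or tipped over 15 degrees (z of blank in the frame of jig above 0.022 m or angle between blank's own z axis and vertical above 0.26 rad).
It fails at once if the sander is moved more than 20 mm (distance of sander from where it was at the start of the episode above 0.02 m).
It fails at once if the offcut is moved more than 20 mm (distance of offcut from where it was at the start of the episode above 0.02 m).
It also fails if it takes over 38 s, if anything falls off the work surface, if the arm or the gripper's body presses on something with over 40 N, if the wrist force passes 120 N, or if a joint passes its speed limit or range.

## Working session

There is one attempt and no reset: what is moved stays moved. The work goes in short steps, Python scripts to look and compute and a tool call to move; the robot and the scene stay as the last step left them, time stands still between calls to the robot, and variables do not carry over. Pictures are saved under pics/ and viewed, about 8 in all and at most 12, crops included, and the job is handed in when it is done.

Besides the shell and the picture viewer there is one more tool, called after ">>>" by a JSON object that holds its "fn" and its "kwargs", one argument or row to a line. jog_arm: Moves the arm, as the interface text tells. Its arguments: {"type":"object","properties":{"deltas":{"type":"array","items":{"type":"number"}},"claw":{"type":"number"},"newtons":{"type":"number"}},"required":["deltas"]}

```bash
mkdir -p pics; cat > h.py <<'E'
import numpy as np, cv2
from cell import robot
def ray(name,u,v):
    p=robot.camera_params(name); d=np.array([(u-p['cx'])/p['fx'],(v-p['cy'])/p['fy']]); s=d.copy()
    for _ in range(30): s=d/(1+p['k1']*(s@s))
    R=np.array(p['R']);t=np.array(p['t']); return -R.T@t, R.T@np.array([s[0],s[1],1])
def at(name,u,v,z):
    o,d=ray(name,u,v); return (o+d*(z-o[2])/d[2])[:2]
def px(name,X):
    p=robot.camera_params(name); c=np.array(p['R'])@np.array(X)+np.array(p['t']); s=c[:2]/c[2]; s=s*(1+p['k1']*(s@s))
    return np.array([p['fx']*s[0]+p['cx'],p['fy']*s[1]+p['cy']])
def snap(name,fn,crop=None,k=1):
    im=robot.read_camera(name)
    if crop: x0,y0,x1,y1=crop; im=im[y0:y1,x0:x1]
    if k!=1: im=cv2.resize(im,None,fx=k,fy=k,interpolation=cv2.INTER_CUBIC)
    cv2.imwrite('pics/'+fn,im[:,:,::-1])
E
python3 - <<'E'
from h import *
snap('top','t1.png'); snap('scene','s1.png')
for n in('top','scene'): print(n,ray(n,280,210), robot.camera_params(n)['fx'])
s=robot.observe(); print(s['time'],s['tool_pos'],s['tool_rot'])
E
```

```text
top (array([0.47719513, 0.08997309, 1.38250904]), array([ 0.03809858, -0.0161105 , -0.99927137])) 525.132906133809
scene (array([ 1.23491816, -0.23956557,  0.52556064]), array([-0.78249882,  0.34035862, -0.52150037])) 413.14474751212737
0.1 [0.18762572 0.48997111 0.23711807] [-3.14024587e+00 -1.60567219e-04  2.77578213e+00]
```

View pics/t1.png

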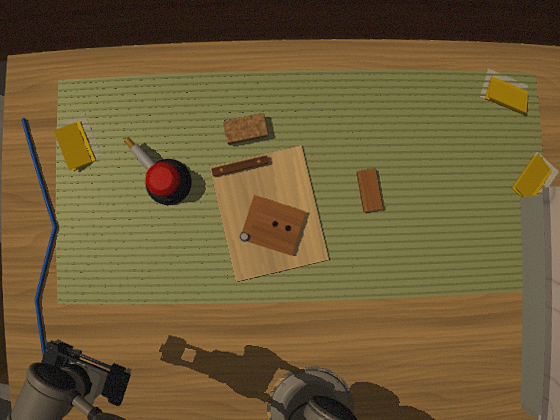

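View pics/s1.png

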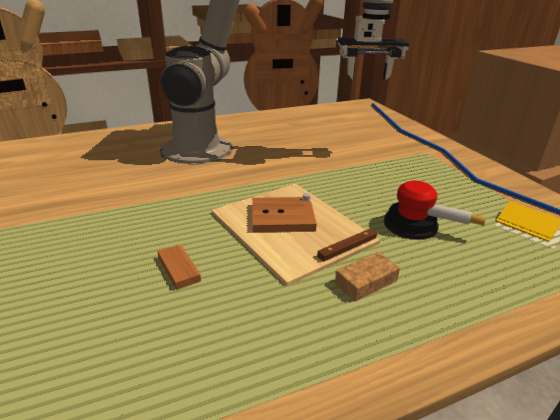

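The top view shows the pin at about (244,237), the strip from (213,171) to (270,160), and the blank's corners near (253,196), (308,211) and (296,254). The sander is left of the jig, the offcut right of it, and the arm is clear. I'll enlarge it.

```bash
python3 -c "
import cv2
im=cv2.imread('pics/t1.png')[140:290,200:390]
cv2.imwrite('pics/t1c.png',cv2.resize(im,None,fx=4,fy=4,interpolation=cv2.INTER_CUBIC))"
```

```text
(no output)
```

View pics/t1c.png

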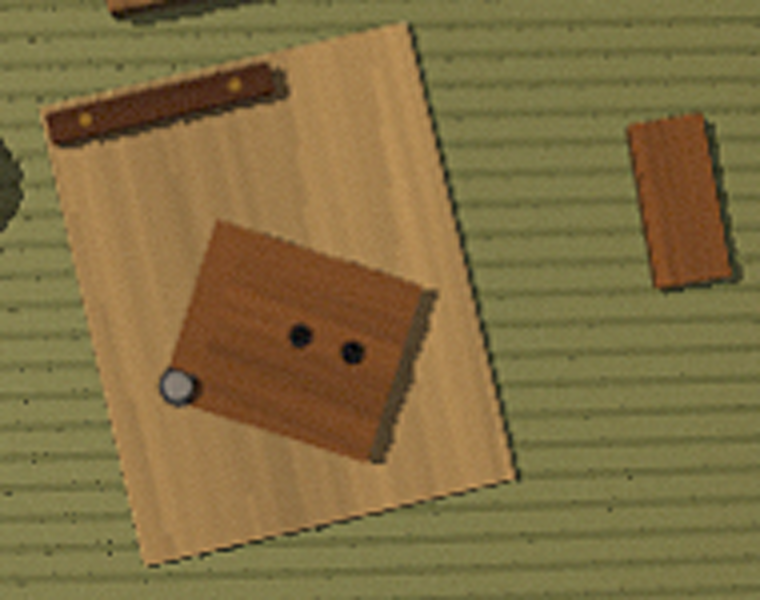

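The crop shows these features:

| Feature | Crop pixel positions |
|---|---|
| Board corners | (43,107), (407,24), (517,480), (150,565) |
| Blank top corners | (218,220), (422,287), (371,460) |
| Pin | (178,385) |
| Holes | (301,336), (352,352) |

A dark shadow band runs along the blank's right side.

```bash
cat >> h.py <<'E'
def fit(name,obj,pts,z):
    W=np.array([at(name,u,v,z) for u,v in pts]); O=np.array(obj,float)
    A=O-O.mean(0);B=W-W.mean(0); a=np.arctan2((A[:,0]*B[:,1]-A[:,1]*B[:,0]).sum(),(A*B).sum())
    R=np.array([[np.cos(a),-np.sin(a)],[np.sin(a),np.cos(a)]]); t=W.mean(0)-R@O.mean(0)
    return a,t,np.abs(O@R.T+t-W).max()
E
python3 - <<'E'
from h import *
c=lambda L:[(199.6+x/4,139.6+y/4) for x,y in L]
J=fit('top',[[-.05,.2],[.2,.2],[.2,-.11],[-.05,-.11]],c([(43,107),(407,24),(517,480),(150,565)]),.012)
B=fit('top',[[-.01,.11],[.13,.11],[.13,-.01]],c([(218,220),(422,287),(371,460)]),.032)
print('jig',J);print('blank',B,'turn',J[0]-B[0]);print('pin',at('top',*c([(178,385)])[0],.044))
rot=lambda a:np.array([[np.cos(a),-np.sin(a)],[np.sin(a),np.cos(a)]])
for a in(B[0],(B[0]+J[0])/2,J[0]):
  print('push',J[1]+rot(a)@[.13,.095],'corner',J[1]+rot(a)@[.13,.11],'dir',a)
print('off',at('top',*c([(680,200)])[0],.02))
print('offcorner',[at('top',*c([q])[0],.02) for q in [(628,127),(656,288)]])
E
```

```text
jig (np.float64(-1.3644625563843165), array([0.46324146, 0.15999529]), np.float64(0.0022145138394236985))
blank (np.float64(-1.8950044444134184), array([0.46250158, 0.16026034]), np.float64(0.0017244648584691102)) turn 0.530541888029102
pin [0.46455764 0.16141242]
push [0.5118797  0.00650483] corner [0.52609825 0.00172646] dir -1.8950044444134184
push [0.55041911 0.02462522] corner [0.56539307 0.02374167] dir -1.6297335003988676
push [0.58285984 0.05221569] corner [0.59754167 0.05528878] dir -1.3644625563843165
off [ 0.57687492 -0.16839016]
offcorner [array([ 0.62567002, -0.13557767]), array([ 0.51956417, -0.15050288])]
```

>>> {"fn": "jog_arm", "kwargs": {
  "deltas": [0.2,-0.3,0,0,0,-0.06,0.4,-0.6,0,0,0,-0.12,0.6,-1.0,0,0,0,-0.19],
  "claw": 0,
  "newtons": 20
}}

```text
time: 0.35
tool_pos: [0.2467, 0.3926, 0.2371]
tool_rot: [-3.141, 0.0, 2.475]
contact_force: [1.3, -0.2, 0.4]
opening: 0.0763
```

>>> {"fn": "jog_arm", "kwargs": {
  "deltas": [0.2,-0.3,0,0,0,-0.06,0.4,-0.6,0,0,0,-0.12,0.6,-1.0,0,0,0,-0.19]
}}

```text
time: 0.6
tool_pos: [0.3057, 0.2947, 0.2376]
tool_rot: [3.141, -0.0, 2.175]
contact_force: [0.7, -0.7, -0.3]
opening: 0.0564
```

>>> {"fn": "jog_arm", "kwargs": {
  "deltas": [0.2,-0.3,0,0,0,-0.06,0.4,-0.6,0,0,0,-0.12,0.6,-1.0,0,0,0,-0.19]
}}

```text
time: 0.85
tool_pos: [0.3643, 0.1973, 0.2377]
tool_rot: [3.141, -0.0, 1.876]
contact_force: [1.1, 0.1, 0.0]
opening: 0.0366
```

>>> {"fn": "jog_arm", "kwargs": {
  "deltas": [0.2,-0.3,0,0,0,-0.06,0.4,-0.6,0,0,0,-0.12,0.6,-1.0,0,0,0,-0.19]
}}

```text
time: 1.1
tool_pos: [0.4229, 0.1, 0.2376]
tool_rot: [3.141, -0.0, 1.578]
contact_force: [0.7, 0.1, -0.6]
opening: 0.0164
```

>>> {"fn": "jog_arm", "kwargs": {
  "deltas": [0.2,-0.3,0,0,0,-0.06,0.4,-0.6,0,0,0,-0.12,0.6,-1.0,0,0,0,-0.19]
}}

```text
time: 1.35
tool_pos: [0.4815, 0.0027, 0.2375]
tool_rot: [-3.141, -0.001, 1.279]
contact_force: [1.7, 0.2, -0.2]
opening: 0.0006
```

>>> {"fn": "jog_arm", "kwargs": {
  "deltas": [0.08,-0.15,-0.3,0,0,-0.02,0.08,-0.15,-0.6,0,0,-0.02,0.08,-0.15,-0.9,0,0,-0.02,0.08,-0.15,-1.0,0,0,-0.02]
}}

```text
time: 1.68
tool_pos: [0.4864, -0.0113, 0.1335]
tool_rot: [-3.134, 0.001, 1.251]
contact_force: [-0.9, -0.4, -0.6]
opening: 0.0005
```

>>> {"fn": "jog_arm", "kwargs": {
  "deltas": [0,0,-0.2,0,0,0,0,0,-0.4,0,0,0,0,0,-0.5,0,0,0,0,0,-0.6,0,0,0,0,0,-0.6,0,0,0]
}}

```text
time: 2.1
tool_pos: [0.4875, -0.0108, 0.0757]
tool_rot: [-3.137, 0.001, 1.252]
contact_force: [-1.0, -0.4, -0.3]
opening: 0.0003
```

```bash
python3 - <<'E'
from h import *
snap('top','t2.png',(190,130,340,290),3.7)
s=robot.observe(); print(s['time'],s['tool_pos'],s['tool_rot'],s['opening'])
E
```

```text
2.15 [ 0.48812105 -0.01090723  0.07677722] [-3.13888725e+00  3.98269634e-04  1.25211013e+00] 0.00042914897331882904
```

View pics/t2.png

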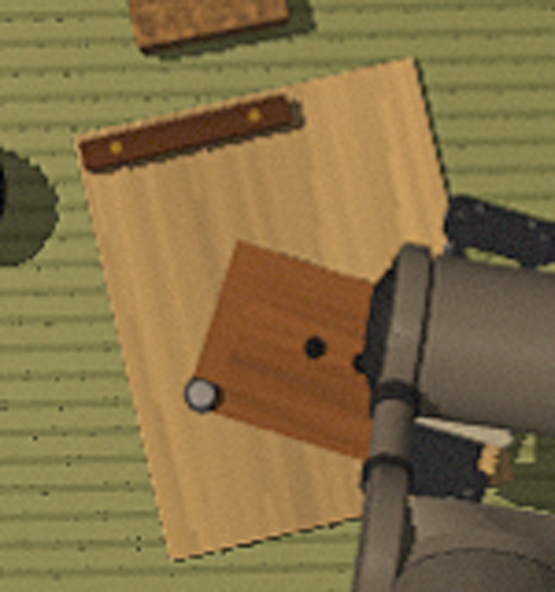

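The blank is undisturbed, and the gripper hangs to its right beside the x=130 side. I'll shift to the intended stand-off point and go down.

>>> {"fn": "jog_arm", "kwargs": {
  "deltas": [0.07,-0.14,0,0,0,0,0.07,-0.14,-0.2,0,0,0,0.07,-0.14,-0.4,0,0,0,0.07,-0.14,-0.5,0,0,0,0.07,-0.14,-0.5,0,0,0]
}}

```text
time: 2.57
tool_pos: [0.4948, -0.0249, 0.0264]
tool_rot: [-3.138, 0.0, 1.252]
contact_force: [0.1, 0.4, 0.6]
opening: 0.0004
```

```bash
python3 - <<'E'
from h import *
snap('scene','s2.png',(180,150,400,310),3.5)
s=robot.observe(); print(s['time'],s['tool_pos'],s['tool_rot'],s['contact_force'])
E
```

```text
2.6167 [ 0.49550814 -0.02491042  0.0274932 ] [-3.13993780e+00  1.79805914e-04  1.25214501e+00] [ 0.00510114 -0.26291913  0.67011811]
```

View pics/s2.png

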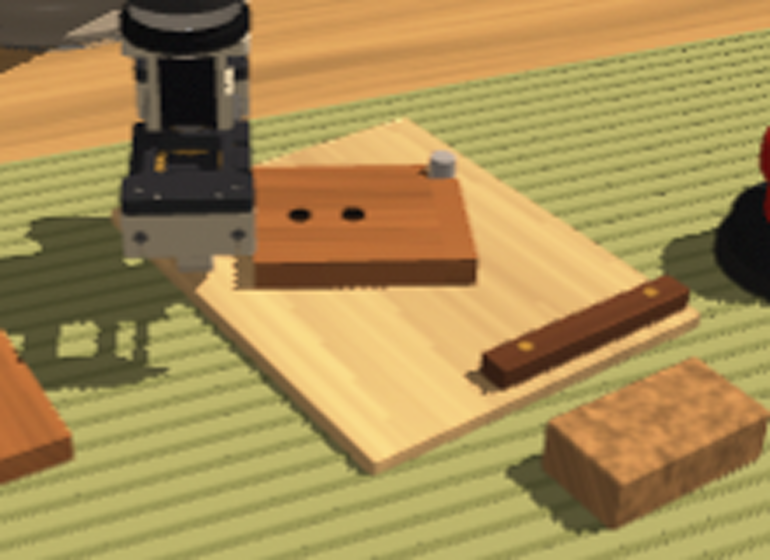

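The closed fingers stand on the push side just left of the blank, at crop (190,270). They are clear of the board, and the notch is on the pin at (441,165). Next I'll work out the arc of waypoints about the pin.

```bash
python3 - <<'E'
from h import *
pin=np.array([.4635,.1603]); prev=np.array([.496,-.025]); 
rot=lambda a:np.array([[np.cos(a),-np.sin(a)],[np.sin(a),np.cos(a)]])
b0=-1.895
pts=[(b0,.140)]+[(b0+d,.1395) for d in (.06,.12,.18,.24,.30,.36,.42,.48,.53)]
base=prev;
for i,(a,x) in enumerate(pts):
    P=pin+rot(a)@[x,.09]; print(i,round(a-b0,2),P.round(4),'step/0.1',((P-prev)*10).round(3)); prev=P
print('turn unit per .06',.06/(np.pi/2))
E
```

```text
0 0.0 [ 0.5042 -0.0011] step/0.1 [0.082 0.239]
1 0.06 [0.5139 0.0021] step/0.1 [0.097 0.032]
2 0.12 [0.5233 0.0054] step/0.1 [0.094 0.033]
3 0.18 [0.5325 0.0093] step/0.1 [0.092 0.039]
4 0.24 [0.5414 0.0137] step/0.1 [0.089 0.044]
5 0.3 [0.5501 0.0187] step/0.1 [0.086 0.049]
6 0.36 [0.5584 0.0241] step/0.1 [0.083 0.054]
7 0.42 [0.5664 0.03  ] step/0.1 [0.08  0.059]
8 0.48 [0.5741 0.0365] step/0.1 [0.076 0.064]
9 0.53 [0.5801 0.0421] step/0.1 [0.061 0.057]
turn unit per .06 0.03819718634205488
```

>>> {"fn": "jog_arm", "kwargs": {
  "deltas": [0.02,0.06,0.01,0,0,0,0.04,0.12,0.01,0,0,0,0.06,0.18,0.01,0,0,0,0.07,0.21,0.01,0,0,0]
}}

```text
time: 2.95
tool_pos: [0.5038, -0.003, 0.0296]
tool_rot: [3.14, -0.0, 1.253]
contact_force: [0.1, 0.1, -0.3]
opening: 0.0003
```

>>> {"fn": "jog_arm", "kwargs": {
  "deltas": [0.06,0.045,0,0,0,0.019,0.109,0.061,0,0,0,0.038,0.156,0.078,0,0,0,0.057,0.203,0.094,0,0,0,0.076,0.249,0.113,0,0,0,0.096]
}}

```text
time: 3.37
tool_pos: [0.5286, 0.0075, 0.029]
tool_rot: [3.141, 0.0, 1.406]
contact_force: [-1.2, -1.5, 1.1]
opening: 0.0005
```

>>> {"fn": "jog_arm", "kwargs": {
  "deltas": [0.046,0.02,0,0,0,0.019,0.091,0.042,0,0,0,0.038,0.135,0.064,0,0,0,0.057,0.179,0.089,0,0,0,0.076,0.222,0.114,0,0,0,0.096]
}}

```text
time: 3.78
tool_pos: [0.5507, 0.0188, 0.0288]
tool_rot: [3.141, 0.0, 1.557]
contact_force: [-0.6, -1.6, 1.2]
opening: 0.0003
```

```bash
python3 - <<'E'
from h import *
snap('top','t3.png',(190,130,340,290),3.7)
s=robot.observe(); print(s['time'],s['tool_pos'],s['tool_rot'],s['contact_force'])
E
```

```text
3.8333 [0.55146306 0.01920901 0.02889493] [ 3.14007622e+00 -3.76087382e-05  1.55861861e+00] [0.75835152 0.78046603 0.19758239]
```

View pics/t3.png

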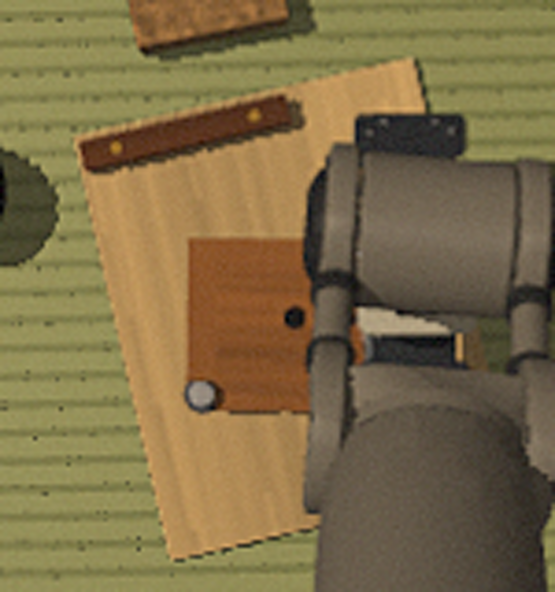

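The blank has swung until its left and far sides run along the picture axes: far-left corner at crop (190,240), left side straight down to the notch. The notch is still on the pin at (202,396). I'll continue.

>>> {"fn": "jog_arm", "kwargs": {
  "deltas": [0.042,0.027,0,0,0,0.019,0.083,0.054,0,0,0,0.038,0.123,0.083,0,0,0,0.057,0.163,0.113,0,0,0,0.076,0.202,0.145,0,0,0,0.096]
}}

```text
time: 4.25
tool_pos: [0.571, 0.0333, 0.0288]
tool_rot: [3.141, 0.0, 1.707]
contact_force: [2.3, -2.3, -0.6]
opening: 0.0007
```

>>> {"fn": "jog_arm", "kwargs": {
  "deltas": [0.019,0.016,0,0,0,0.01,0.038,0.033,0,0,0,0.019,0.068,0.061,0,0,0,0.035,0.098,0.089,0,0,0,0.051,0.098,0.089,0,0,0,0.051]
}}

```text
time: 4.67
tool_pos: [0.5806, 0.0426, 0.0288]
tool_rot: [3.141, -0.0, 1.787]
contact_force: [0.8, -0.8, -0.5]
opening: 0.0004
```

```bash
python3 - <<'E'
from h import *
snap('top','t4.png',(190,130,340,290),3.7)
s=robot.observe(); print(s['time'],s['tool_pos'],s['tool_rot'],s['contact_force'])
E
```

```text
4.7167 [0.58002484 0.04250233 0.02865385] [-3.14134269e+00 -4.02005967e-04  1.78538000e+00] [ 0.54074228 -0.34398056 -0.49096605]
```

View pics/t4.png

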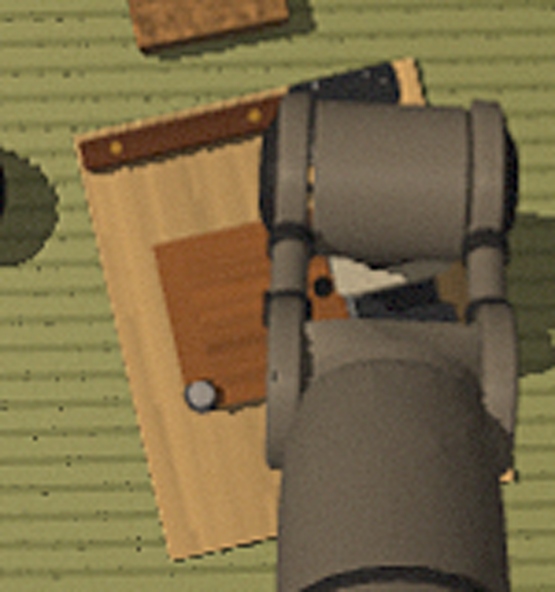

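The far side of the blank, (155,246)→(265,222), now runs parallel to the strip to within about 1.5°, and the notch is on the pin at (202,396). I'll back off along the blank's +x, then lift.

>>> {"fn": "jog_arm", "kwargs": {
  "deltas": [0.02,-0.08,0,0,0,0,0.04,-0.2,0,0,0,0,0.06,-0.3,0,0,0,0,0.06,-0.3,0.2,0,0,0,0.06,-0.3,0.5,0,0,0]
}}

```text
time: 5.13
tool_pos: [0.5839, 0.0103, 0.0764]
tool_rot: [-3.135, -0.002, 1.782]
contact_force: [-0.1, -0.5, 0.5]
opening: 0.0006
```

>>> {"fn": "jog_arm", "kwargs": {
  "deltas": [0,-0.3,0.2,0,0,0,0,-0.6,0.5,0,0,0,0,-0.8,0.8,0,0,0,0,-1.0,1.0,0,0,0,0,-1.0,1.0,0,0,0]
}}

```text
time: 5.55
tool_pos: [0.588, -0.0933, 0.1838]
tool_rot: [3.134, 0.005, 1.78]
contact_force: [0.2, 0.4, 0.5]
opening: 0.0007
```

>>> {"fn": "jog_arm", "kwargs": {
  "deltas": [-0.2,-0.3,0,0,0,0,-0.4,-0.6,0,0,0,0,-0.6,-0.8,0,0,0,0,-0.8,-1.0,0,0,0,0,-0.8,-1.0,0,0,0,0]
}}

```text
time: 5.97
tool_pos: [0.5025, -0.1911, 0.1779]
tool_rot: [-3.139, -0.001, 1.78]
contact_force: [0.5, -0.3, -0.6]
opening: 0.0004
```

```bash
python3 - <<'E'
from h import *
snap('top','t5.png',(200,140,390,290),4)
s=robot.observe(); print(s['time'],s['tool_pos'],s['qvel'],s['contact_force'])
E
```

```text
6.0167 [ 0.5040712  -0.18973552  0.1781279 ] [ 0.05304672  0.01272724 -0.03647195  0.01789976  0.00172101  0.02646538] [ 1.05212793 -0.21811577 -0.38856906]
```

View pics/t5.png

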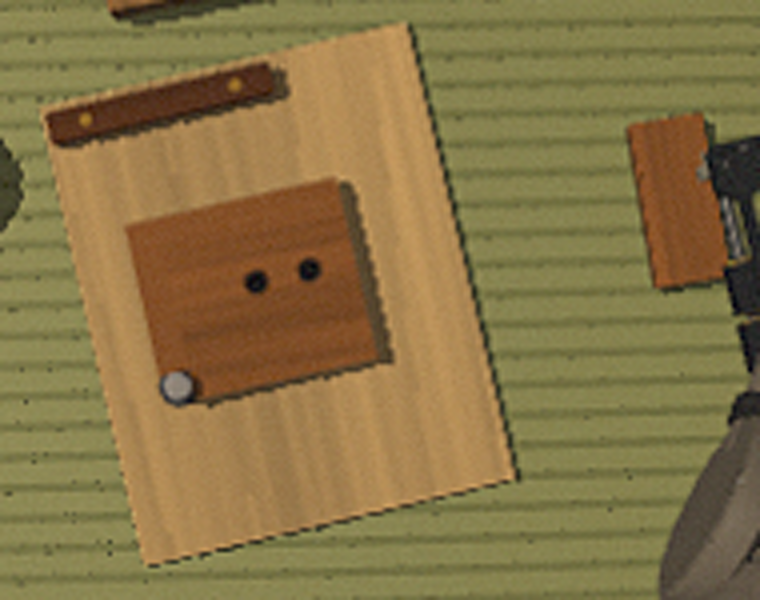

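The blank's top corners are at (126,226), (338,178) and (380,362), parallel to the strip. The notch is round the pin at (177,387), and the offcut is unmoved at (628,127). I'll check the numbers, then hand in.

```bash
python3 - <<'E'
from h import *
c=lambda L:[(199.6+x/4,139.6+y/4) for x,y in L]
J=fit('top',[[-.05,.2],[.2,.2],[.2,-.11],[-.05,-.11]],c([(43,107),(407,24),(517,480),(150,565)]),.012)
B=fit('top',[[-.01,.11],[.13,.11],[.13,-.01]],c([(126,226),(338,178),(380,362)]),.032)
print(B,'angle err',J[0]-B[0],'dist',np.linalg.norm(J[1]-B[1]))
if abs(J[0]-B[0])<.1 and np.linalg.norm(J[1]-B[1])<.008: print(robot.hand_in())
E
```

```text
(np.float64(-1.3747387083854785), array([0.46141496, 0.16186344]), np.float64(0.0008636037842579825)) angle err 0.010276152001162053 dist 0.0026126724158996263
the job is handed in; nothing more can be done
None
```

I swung the blank about 0.52 rad round the pin and handed the job in at about 6 s of robot time. I pushed its x = 130 side near the push corner with the closed fingers, moving in an arc about the pin, then backed off and lifted clear.

- **Final position:** the last top picture puts the blank about 0.01 rad (0.6°) from parallel to the jig. The notch centre is about 2.6 mm from the pin's axis, which is within measuring error.
- **Forces:** they stayed at about 3 N in every reading while pushing.
- **Bystanders:** the offcut looks unmoved in the last picture. I did not re-measure the sander, but the arm never went near it after the first pass, which was well above its height.
- **Failed checks:** none failed or disagreed. The first transfer moves ended about 15 mm short because one row was longer than the step limit; I corrected that before going down beside the blank.

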